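Jack up the side of a safe and hold it for the glides

ROBOT

A 6-joint arm with a two-finger parallel gripper is mounted at the origin on the work surface. World frame = base frame: x ahead of the robot, y to its left, z up, the work surface at z = 0. Lengths are in mm, angles in rad, forces in N, time in s.
With the tool pointing down it reaches from about 350 to 925 mm from the base axis. Payload 6.4 kg.
Tool frame: the origin (TCP) lies midway between the tips of the shut fingers; the grasp point (between the pads) lies 19 mm behind it (manip.grasp_offset is the distance from the TCP to the grasp point, in mm); z points along the fingers, y is the line along which they close (so a half turn about z gives the same grasp; the last joint's range is limited). The gripper opens to 94 mm and grips with 3 to 60 N. Pads are 16 mm wide; open, the fingers measure 119 mm over their backs; the gripper's body (75 mm by 177 mm) begins 78 mm behind the grasp point.
Start: joints at [0.985, 0.245, 1.558, -0, 1.339, -0.174], TCP at [260.167, 595.673, 205.455] pointing down, gripper open.
Joint ranges: [-3.13, 3.13], [-1.02, 2.26], [0.13, 2.54], [-0.95, 4.09], [0.21, 2.88], [-2.74, 2.74]. Speed limits (rad/s): [2.57, 2.57, 3.14, 3.14, 3.14, 3.14].

INTERFACE

Orientations are given as a unit quaternion [w, x, y, z].
In Python, from rig import monitor, vision, manip gives the robot as it stands.
- The arm moves only by the shell command python3 -m pendant 'ROWS' [FORCE]. ROWS is text: rows parted by semicolons, each of 7 numbers parted by spaces: the finger opening in mm, from 0 to 94, then the shift along the tool's x, y, z in units of 40 mm (1.0 is 40 mm), then the turn, a rotation vector about the tool's x, y, z in degrees. A call has 1 to 20 rows; each row shifts and turns the commanded pose from where the row before left it, along the tool's axes as they then stand; what a row does not reach is not made up. A row lasts 1/12 s, in which the tool goes at most 41.7 mm and 7.16 degrees, less where a joint would pass 70% of its speed; a pose out of reach is approached as far as the arm can. A call is refused whole if a number of a shift passes 1 or a number of a turn 7.16, either way. A call with a gripper value outside its range is refused whole. The fingers move at their own pace and stop on an object; FORCE is the grip in N (left out, the last holds). Time passes only in rows, so rows that do not move let the fingers close. It gives the time, the measured TCP pose, the force, the opening and the grip force at its end, in the units of the state.
- monitor.read_state(): the state, without advancing time (a new reading comes with each control period).
- vision.get_image(name): name is "side" or "top" or "wrist"; returns a dict with "color" (480x640x3 uint8, red, green, blue), "intrinsics" (3x3 intrinsics, pixels), "xyz" and "orientation" of the camera in the world; the wrist camera has in their place "mount" (4x4, takes a point from camera to tool coordinates, whose origin is the TCP and whose axes are the flange's). Camera axes: x right, y down, z forward; pixel columns grow to the right and rows downward; lengths in mm; the calibration is good to about 2 mm. A picture is of the moment at which its call begins: read the wrist's pose just before it. There is no depth.
- manip.sign_off(): hands the job in; it is judged then, once.
Trained networks look in a picture, given as the dict that the camera call returned (one of the last four; its "shot" number tells which), for a name from the list of things; names that differ only in an ending like _2 or _b are one class to them, and where a whole thing is asked for, a point or a joint stands for the part that bears it (a point fixed in the world has none). Each returns a list of dicts, best first, with "conf" (0 to 1); they miss things now and then, are a little off and sometimes report something else, mostly with a low value. They report only what shows in the picture. A call takes as long as a camera call.
- vision.spot_in(picture, thing): "box" ([left, top, right, bottom] in pixels, round what is visible of it).
- vision.silhouettes(picture, thing): "pixels" (480x640 bool, what is visible of it) and "box" ([left, top, right, bottom] in pixels, round what is visible of it).
The state is a dict: "time": time; "q": joint angles; "dq": joint speeds; "effort": joint torques, N m; "ee_pos": TCP position; "eef_rot": TCP orientation; "ft_force": force on the tool from outside, world axes, zero at the start; "moment": the same for the moment, N m; "gripper_width": finger opening in mm; "gripper_force": force on a finger pad.
Only numpy, scipy, OpenCV 4.12 (cv2) and the standard library are available. Lean on these libraries where they do the work, as an engineer would, in place of code of your own. Each camera call takes 0.05 s, during which the arm holds its last target. There are 200 camera calls.

TASK

Jack up the taped side of the safe so that a colleague can slip the glide discs under its feet: slide the lever jack in square to that side, saddle under the lift shoe marked by the masking tape, pump the handle once as a trial so that the side comes off its feet, and ease it back down onto them. Then press the handle right down again and finish while still holding it down with the gripper, the safe resting on the jack and never pushed, lifted or dropped by you. Keep the jack flat on the table and leave the other things where they lie.

Things in the scene. Friction and masses are not known exactly. Their poses are not given: they have to be found in the camera images.
- safe: Grey steel safe, about 16 kg: body 360 (x) x 350 (y) x 190 mm on rubber feet 20 mm high; top at 210 mm. Origin on the table under its centre; z up, x towards its door, y away from the taped side (its -y face). Cannot be shifted; raised at the lift point it tips about its far feet, 290 mm from there, and falls back by its weight.
- lift_point (a point): Middle of the underside of the lift shoe, a steel plate (60 mm along the -y face, 45 mm deep) folded round the safe's lower edge. 18 mm above the table, 20 mm inside the -y face, 50 mm from that face's middle towards the safe's -x end. A 25 mm strip of masking tape runs from the shoe up the face and 70 mm over the top. Axes as the safe's: +y points inwards under it.
- jack: Steel lever jack, 0.9 kg with handle, loose on the table. Origin on the table below the lever's pivot; x towards the saddle, z up. Base plate 150 x 52 x 6 mm, from 135 mm behind the origin to 15 mm ahead; cheeks 44 mm wide over all, 40 mm long, 42 mm high carry the pivot 28 mm above the table. Can be slid by the lever's root.
- saddle (a point): Centre of the jack's saddle: ribbed round nose of 5 mm radius, 44 mm wide (jack's y), on the lever's cranked short arm, 55 mm from the pivot. Handle up: 51 mm ahead of the jack's origin, 7 mm above the table (top of nose at 12 mm, 6 mm below the shoe). Handle right down: 30 mm above the table, 55 mm ahead.
- handle_root (a point): Axis of the lever's root, 55 mm behind the pivot: flat-sided bar 24 mm wide (jack's y), 20 mm thick. Handle up: 49 mm behind the jack's origin, 54 mm above the table, the bar climbing backwards at 28 degrees. Place to grip the jack from above, fingers closing along the jack's y.
- handle_grip (a point): Centre of the round rubber grip at the handle's end, 28 mm in diameter, 105 mm long, 320 mm behind the pivot. Handle up: 283 mm behind the jack's origin, 178 mm above the table; right down: 319 mm behind, 50 mm above. Moves on an arc about the pivot in the jack's x-z plane.
- pump_handle (a joint): Handle angle: 0 = up (28 degrees above level, upper stop; a light spring returns it), growing as it is pressed, 0.42 rad = right down (4 degrees above level, lower stop). The saddle meets the shoe at about 0.12 and lifts it about 16 mm at 0.42. No latch: let go, the safe drops. Takes about 1.5 N before the saddle meets the shoe, then 12 to 18 N at the grip.
- glide_a: Bystander: round grey plastic glide disc, 90 mm across, 9 mm thick; origin at the centre of its underside.
- glide_b: Bystander: a second glide disc like the first.
- tape_roll: Bystander: roll of masking tape lying flat, 96 mm across, 24 mm high; origin at the centre of its underside.
- screwdriver: Bystander: screwdriver with a black handle lying on the table behind the work; its x runs along the shaft.

How it is judged (in metres and radians):
On the way, in this order (a step that is already met when the one before it is completed fails the run):
1. the jack stands flat and square to the safe's side (within 0.2 rad) with its saddle under the lift point (within 15 mm), the safe still on its feet (horizontal distance between saddle and lift_point below 0.015 m and angle between the x axis of jack and the y axis of safe, either way round below 0.2 rad and angle between jack's own z axis and vertical below 0.08 rad and height (world z) of lift_point below 0.0195 m and value of joint pump_handle below 0.12 rad), for 0.2 s.
2. trial stroke: the lift point is raised by at least 4 mm on the saddle (height (world z) of lift_point above 0.022 m and contact force between jack and safe above 20 N), for 0.1 s.
3. the safe is back on its feet, the saddle no longer bearing (height (world z) of lift_point below 0.0195 m and contact force between jack and safe below 10 N), for 0.1 s.
At the end, for the whole second after the job is handed in: Gripper still pressing the handle (over 5 N, handle past 0.36 of 0.42 rad); lift point at least 10 mm up, still, carried by the jack (over 30 N), not by the arm; saddle within 22 mm of the lift point, jack flat and square to the side within 0.22 rad (height (world z) of lift_point above 0.028 m and value of joint pump_handle above 0.36 rad and horizontal distance between saddle and lift_point below 0.022 m and angle between the x axis of jack and the y axis of safe, either way round below 0.22 rad and contact force between jack and safe above 30 N and contact force between the fingers and jack above 5 N and contact force between each of the arm, the fingers and safe below 1 N and angular speed of safe below 0.03 rad/s and angle between jack's own z axis and vertical below 0.1 rad); the arm keeps its last pose, push and grip.
It fails at once if the robot presses on or lifts the safe itself (over 8 N) (contact force between the arm and safe above 8 N).
It fails at once if the fingers press on the safe (over 8 N) (contact force between the fingers and safe above 8 N).
It fails at once if the safe drops or is jerked (tips faster than 0.3 rad/s) (angular speed of safe above 0.3 rad/s).
It fails at once if the jack tips over (angle between jack's own z axis and vertical above 0.5 rad).
It fails at once if a glide disc, the tape roll or the screwdriver is moved by more than 30 mm (distance of any of glide_a, glide_b, tape_roll, screwdriver from where it was at the start of the episode above 0.03 m).
It also fails if it takes over 61 s, if anything falls off the work surface, if the arm or the gripper's body presses on something with over 40 N, if the wrist force passes 120 N, or if a joint passes its speed limit or range.

## Working session

There is one attempt and no reset: what is moved stays moved. The work goes in short steps, Python scripts to look and compute and a shell command to move; the robot and the scene stay as the last step left them, time stands still between calls to the robot, and variables do not carry over. Pictures are saved under pics/ and viewed, at most 10 in all, crops included, and the job is handed in when it is done.

```bash
mkdir -p pics; ls; cat > h.py <<'E'
import numpy as np, cv2
from rig import monitor, vision, manip
from scipy.spatial.transform import Rotation as R
def rot(q): return R.from_quat([q[1],q[2],q[3],q[0]]).as_matrix()
def campose(p,st=None):
    if "mount" in p:
        st=st or monitor.read_state(); M=np.array(p["mount"]); Rt=rot(st["eef_rot"])
        return Rt@M[:3,:3], Rt@M[:3,3]+np.array(st["ee_pos"])
    o=np.array(p["orientation"]); return (rot(o) if o.shape==(4,) else o), np.array(p["xyz"])
def px2z(p,uv,z,st=None):
    Rc,c=campose(p,st); uv=np.atleast_2d(uv).astype(float)
    d=np.c_[uv,np.ones(len(uv))]@np.linalg.inv(p["intrinsics"]).T@Rc.T
    return c+d*((z-c[2])/d[:,2])[:,None]
def proj(p,X,st=None):
    Rc,c=campose(p,st); q=(np.atleast_2d(X)-c)@Rc@np.array(p["intrinsics"]).T
    return q[:,:2]/q[:,2:]
def save(p,n): cv2.imwrite(f"pics/{n}.png",p["color"][:,:,::-1])
E
python3 - <<'E'
from h import *
for n in ["top","side"]:
    p=vision.get_image(n); save(p,n+"0"); print(n,p["xyz"],p["orientation"])
    for t in ["safe","jack","lift_point","saddle","handle_root","handle_grip","glide_a","tape_roll","screwdriver"]:
        try: r=vision.spot_in(p,t)
        except Exception as e: print(t,e); continue
        print(t,[(round(a["conf"],2),np.round(a["box"]).tolist()) for a in r[:3]])
s=monitor.read_state(); print(s)
E
```

```text
pics
top [ 414.30040815  -99.51630664 1417.52270462] [-0.06250472  0.70668259 -0.70321269  0.04674185]
safe [(0.81, [46.0, 163.0, 243.0, 343.0])]
jack [(0.76, [288.0, 246.0, 454.0, 311.0]), (0.26, [288.0, 248.0, 452.0, 309.0])]
lift_point [(0.58, [48.0, 159.0, 245.0, 344.0])]
saddle [(0.75, [293.0, 251.0, 452.0, 314.0])]
handle_root [(0.86, [289.0, 244.0, 451.0, 310.0])]
handle_grip [(0.61, [293.0, 251.0, 450.0, 312.0])]
glide_a [(0.96, [424.0, 196.0, 456.0, 229.0]), (0.93, [315.0, 174.0, 348.0, 207.0])]
tape_roll [(0.61, [357.0, 178.0, 397.0, 216.0]), (0.52, [288.0, 249.0, 452.0, 312.0])]
screwdriver [(0.74, [496.0, 242.0, 508.0, 318.0])]
side [ 107.55134421 -664.57874829  778.04651203] [-0.38655937  0.85133931 -0.32346147  0.14548506]
safe [(0.63, [109.0, 98.0, 295.0, 248.0])]
jack []
lift_point [(0.67, [111.0, 98.0, 291.0, 252.0])]
saddle [(0.58, [272.0, 248.0, 352.0, 315.0])]
handle_root []
handle_grip [(0.86, [272.0, 249.0, 353.0, 318.0])]
glide_a [(0.64, [339.0, 228.0, 371.0, 252.0]), (0.64, [410.0, 301.0, 449.0, 332.0])]
tape_roll [(0.57, [367.0, 249.0, 409.0, 282.0]), (0.42, [271.0, 250.0, 352.0, 316.0])]
screwdriver [(0.88, [399.0, 379.0, 480.0, 447.0])]
{'time': 1.0, 'q': array([ 9.84897012e-01,  2.45069115e-01,  1.55780707e+00, -9.81409914e-06,
        1.33868697e+00, -1.74121569e-01]), 'dq': array([-0.0008317 ,  0.00107688,  0.00114287, -0.00050785,  0.00073258,
       -0.0011911 ]), 'effort': array([-5.10904447e-04, -4.15852225e+01, -3.14876604e+01,  6.83866907e-02,
        2.88395060e-02, -2.25849470e-05]), 'ee_pos': array([260.17234333, 595.67320896, 205.47122125]), 'eef_rot': array([9.90595364e-06, 2.04436235e-01, 9.78879883e-01, 1.19262203e-05]), 'ft_force': array([ 0.75986253,  0.42405893, -0.49082565]), 'moment': array([ 0.00747241,  0.03172959, -0.00903046]), 'gripper_force': 0.0, 'gripper_width': 93.94402346695097}
```

```bash
python3 - <<'E'
import cv2
a=cv2.imread("pics/top0.png")[140:360,30:530]; cv2.imwrite("pics/topc.png",cv2.resize(a,(800,352),interpolation=cv2.INTER_CUBIC))
a=cv2.imread("pics/side0.png")[80:460,90:500]; cv2.imwrite("pics/sidec.png",cv2.resize(a,(640,593),interpolation=cv2.INTER_CUBIC))
E
```

```text
(no output)
```

View pics/topc.png

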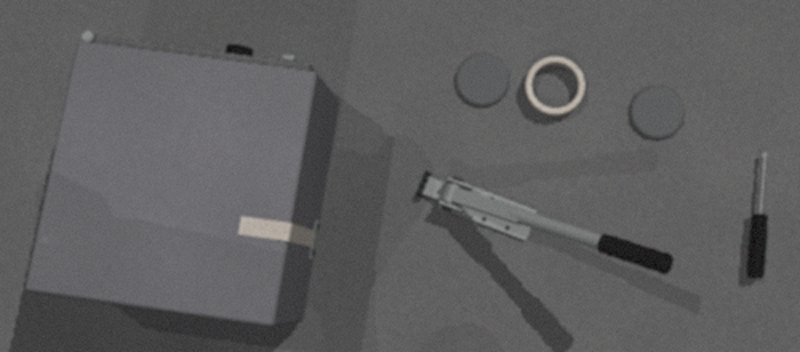

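View pics/sidec.png

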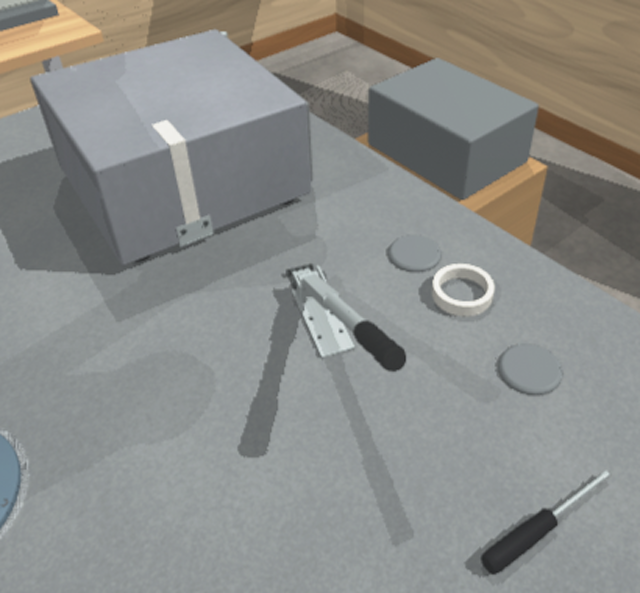

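The top view shows the safe on the left with the tape at crop (280,232) and shoe at (316,240). The jack's saddle is at (425,185) and the grip end at (670,263). Glides and tape roll lie above the jack, and the screwdriver is behind it. Next I fit the poses of both.

```bash
python3 - <<'E'
from h import *
from scipy.optimize import least_squares
T=vision.get_image("top"); S=vision.get_image("side")
ft=lambda u,v:(u/1.6+30,v/1.6+140); fs=lambda u,v:(u*410/640+90,v*380/593+80)
def fit(obs,x0):
    def W(x,P): c,s=np.cos(x[2]),np.sin(x[2]); P=np.array(P,float); return np.array([x[0]+c*P[0]-s*P[1],x[1]+s*P[0]+c*P[1],P[2]])
    f=lambda x:np.concatenate([proj(c,W(x,P))[0]-uv for c,P,uv in obs])
    r=least_squares(f,x0,loss="soft_l1"); print(np.round(r.x,3),np.round(f(r.x).reshape(-1,2),1).tolist()); return r.x,W
# top image direction
print("saddle,end,shoe",px2z(T,[ft(425,185)],10),px2z(T,[ft(670,263)],200),px2z(T,[ft(316,240)],18), px2z(T,[ft(80,41),ft(316,71),ft(273,324),ft(27,290)],210))
# safe: -y face is image right; door (+x) image top
so=[(T,(180,175,210),ft(80,41)),(T,(180,-175,210),ft(316,71)),(T,(-180,-175,210),ft(273,324)),(T,(-180,175,210),ft(27,290)),
 (S,(-180,175,210),fs(33,77)),(S,(180,175,210),fs(222,32)),(S,(180,-175,210),fs(308,106)),(S,(-180,-175,210),fs(100,172)),
 (T,(-50,-105,210),ft(239,226)),(S,(-80,-175,18),fs(180,244)),(S,(-20,-175,18),fs(213,232))]
best=None
for a in np.arange(-3,3.2,1.5):
    x,W=fit(so,[*px2z(T,[ft(170,180)],210)[0,:2],a])
E
```

```text
saddle,end,shoe [[585.26990719  15.72277967  10.        ]] [[ 456.57646305 -335.64966054  200.        ]] [[495.83144054 186.75434377  18.        ]] [[765.71354855 495.19471366 210.        ]
 [722.12635801 155.74304857 210.        ]
 [371.31720759 201.82052715 210.        ]
 [414.4572999  541.45205896 210.        ]]
[ 5.68910e+02  3.49219e+02 -1.39000e-01] [[-0.8, -2.4], [2.1, -0.3], [0.3, 2.3], [-2.7, -0.3], [-1.8, -0.5], [-2.2, -2.4], [0.8, -2.6], [-4.7, -0.3], [1.0, -0.7], [0.6, 2.0], [0.6, 1.5]]
[ 5.68910e+02  3.49219e+02 -1.39000e-01] [[-0.8, -2.4], [2.1, -0.3], [0.3, 2.3], [-2.7, -0.3], [-1.8, -0.5], [-2.2, -2.4], [0.8, -2.6], [-4.7, -0.3], [1.0, -0.7], [0.6, 2.0], [0.6, 1.5]]
[ 5.68910e+02  3.49219e+02 -1.39000e-01] [[-0.8, -2.4], [2.1, -0.3], [0.3, 2.3], [-2.7, -0.3], [-1.8, -0.5], [-2.2, -2.4], [0.8, -2.6], [-4.7, -0.3], [1.0, -0.7], [0.6, 2.0], [0.6, 1.5]]
[ 568.91   349.219 -119.52 ] [[-0.8, -2.4], [2.1, -0.3], [0.3, 2.3], [-2.7, -0.3], [-1.8, -0.5], [-2.2, -2.4], [0.8, -2.6], [-4.7, -0.3], [1.0, -0.7], [0.6, 2.0], [0.6, 1.5]]
[568.91  349.219  24.993] [[-0.8, -2.4], [2.1, -0.3], [0.3, 2.3], [-2.7, -0.3], [-1.8, -0.5], [-2.2, -2.4], [0.8, -2.6], [-4.7, -0.3], [1.0, -0.7], [0.6, 2.0], [0.6, 1.5]]
```

```bash
cat > fit.py <<'E'
from h import *
from scipy.optimize import least_squares
def W(x,P): c,s=np.cos(x[2]),np.sin(x[2]); return np.array([x[0]+c*P[0]-s*P[1],x[1]+s*P[0]+c*P[1],P[2]],float)
def fit(obs,x0):
    f=lambda x:np.concatenate([proj(c,W(x,P),st)[0]-uv for c,P,uv,st in obs])
    r=least_squares(f,x0,loss="soft_l1",x_scale=[10,10,.05]); print(np.round(r.x,3),np.round(f(r.x).reshape(-1,2),1).tolist()); return r.x
E
python3 - <<'E'
from fit import *
T=vision.get_image("top"); S=vision.get_image("side")
ft=lambda u,v:(u/1.6+30,v/1.6+140); fs=lambda u,v:(u*410/640+90,v*380/593+80)
o=[(T,(-135,26,6),ft(528,240)),(T,(-135,-26,6),ft(536,210)),(T,(-326,0,198),ft(668,263)),(T,(56,22,7),ft(416,195)),(T,(56,-22,7),ft(426,171)),
(S,(-135,26,6),fs(323,356)),(S,(-135,-26,6),fs(354,345)),(S,(-283,0,178),fs(380,344)),(S,(56,22,7),fs(288,271)),(S,(56,-22,7),fs(313,265))]
x=fit([a+(None,) for a in o],[570,-30,1.22])
r=W(x,(-49,0,54)); s=monitor.read_state(); Rt=rot(s["eef_rot"])
print("root",r,"axes",np.round(Rt.T,3).tolist(), "shift tool mm",Rt.T@(r+[0,0,60]-s["ee_pos"]))
print(T["intrinsics"])
print(vision.get_image("wrist")["mount"])
E
```

```text
[570.327 -28.204   1.212] [[-1.6, -0.1], [0.6, -0.4], [0.0, 0.4], [-0.7, -0.0], [-0.7, -0.9], [-0.3, 0.3], [1.4, 1.0], [0.5, 1.2], [-0.6, -0.1], [-0.2, -0.4]]
root [553.10166062 -74.07634275  54.        ] axes [[-0.916, 0.4, 0.0], [0.4, 0.916, -0.0], [-0.0, -0.0, -1.0]] shift tool mm [-536.51068705 -496.50960595   91.45196132]
[[552.53204831   0.         328.06559347]
 [  0.         552.53204831 237.10216502]
 [  0.           0.           1.        ]]
[[ 4.55991840e-04 -9.70988755e-01 -2.39124717e-01  6.95374476e+01]
 [ 9.99999881e-01  4.84528409e-04 -6.05535505e-05  1.33254100e-02]
 [ 1.74659535e-04 -2.39124661e-01  9.70988860e-01 -1.79948045e+02]
 [ 0.00000000e+00  0.00000000e+00  0.00000000e+00  1.00000000e+00]]
```

The jack fit is tight: origin (570,-28), yaw 1.212. First move: rise, then travel over to the jack.

```bash
python3 -m pendant '94 0 0 -1 0 0 0;94 0 0 -1 0 0 0;94 0 0 -1 0 0 0;94 -.76 -.7 0 0 0 0;94 -.76 -.7 0 0 0 0;94 -.76 -.7 0 0 0 0;94 -.76 -.7 0 0 0 0;94 -.76 -.7 0 0 0 0;94 -.76 -.7 0 0 0 0;94 -.76 -.7 0 0 0 0;94 -.76 -.7 0 0 0 0;94 -.76 -.7 0 0 0 0;94 -.76 -.7 0 0 0 0;94 -.76 -.7 0 0 0 0;94 -.76 -.7 0 0 0 0;94 -.76 -.7 0 0 0 0;94 -.76 -.7 0 0 0 0;94 -.76 -.7 0 0 0 0;94 -.76 -.7 0 0 0 0;94 -.76 -.7 0 0 0 0' 30
python3 -m pendant '94 0 0 0 0 0 7;94 0 0 0 0 0 7;94 0 0 0 0 0 7;94 0 0 0 0 0 7;94 0 0 0 0 0 7;94 0 0 0 0 0 7;94 0 0 0 0 0 7;94 0 0 0 0 0 7;94 0 0 0 0 0 7;94 0 0 0 0 0 7;94 0 0 0 0 0 7;94 0 0 0 0 0 7;94 0 0 0 0 0 3;94 0 0 0 0 0 0;94 0 0 0 0 0 0'
python3 - <<'E'
from fit import *
s=monitor.read_state(); w=vision.get_image("wrist"); save(w,"w1"); Rt=rot(s["eef_rot"])
print(s["q"],s["ee_pos"],np.round(Rt.T,3).tolist())
x=[570.3,-28.2,1.212]
P=[(-135,26,6),(-135,-26,6),(-326,0,198),(56,22,7),(56,-22,7),(-49,0,54)]
print(np.round(proj(w,[W(x,p) for p in P],s)).tolist())
r=W(x,(-49,0,54)); print("to root",Rt.T@(r-s["ee_pos"]))
E
```

```text
time: 2.92
ee_pos: [543.7, -49.5, 325.7]
eef_rot: [0.0, 0.205, 0.979, 0.0]
ft_force: [1.0, -0.3, -0.0]
gripper_width: 94.0
gripper_force: 0.0
time: 4.17
ee_pos: [543.2, -47.3, 325.5]
eef_rot: [0.0, 0.822, 0.57, 0.0]
ft_force: [0.0, 0.0, 0.6]
gripper_width: 94.2
gripper_force: 0.0
[-2.94958371e-01 -7.76450338e-02  1.68422106e+00  3.43622998e-05
  1.53496813e+00  6.28752125e-02] [543.21398669 -47.34743431 325.49541809] [[0.35, 0.937, 0.0], [0.937, -0.35, 0.0], [0.0, 0.0, -1.0]]
[[316.0, 277.0], [350.0, 277.0], [338.0, 498.0], [319.0, 147.0], [351.0, 147.0], [335.0, 228.0]]
to root [-21.58872868  18.60431273 271.49547324]
```

View pics/w1.png

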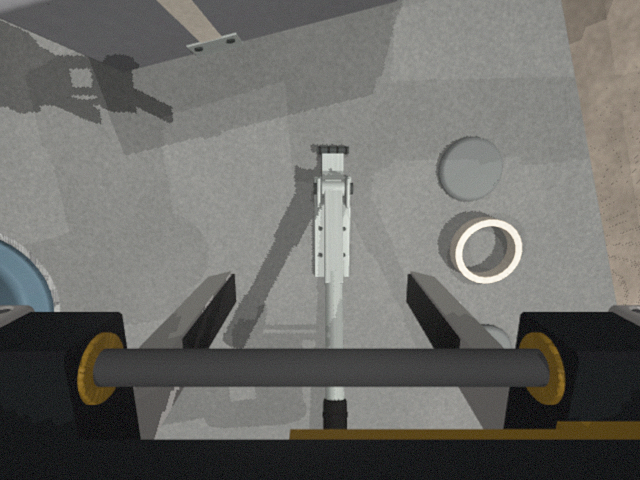

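The wrist view confirms the jack: saddle at (331,150), base rear at (332,277). The shoe shows at (192–240, 53–41). Now I compute the shoe position from this view and descend.

```bash
python3 - <<'E'
from fit import *
s=monitor.read_state(); w=vision.get_image("wrist")
a=px2z(w,[(191,53),(240,41)],18,s)[:,:2]; print("shoe low edge",a, "mid",a.mean(0),"yaw",np.arctan2(*(a[1]-a[0])[::-1]))
print("saddle/base centre", px2z(w,[(331,150)],12,s),px2z(w,[(331.5,277)],6,s))
X=[568.9,349.2,-.139]; print("pred edge",W(X,(-80,-175,18)),W(X,(-20,-175,18)),"lift",W(X,(-50,-155,18)))
E
python3 -m pendant '94 -.44 .4 0 0 0 0;94 0 0 1 0 0 0;94 0 0 1 0 0 0;94 0 0 1 0 0 0;94 0 0 1 0 0 0;94 0 0 1 0 0 0;94 0 0 .8 0 0 0;94 0 0 0 0 6 0;94 0 0 0 0 6 0;94 0 0 0 0 0 0;94 0 0 0 0 0 0'
python3 - <<'E'
from fit import *
s=monitor.read_state(); Rt=rot(s["eef_rot"]); r=W([570.3,-28.2,1.212],(-49,0,54)); print("grasp to root",Rt.T@(r-s["ee_pos"])+[0,0,19])
E
```

```text
shoe low edge [[457.20495129 196.64469051]
 [521.24587053 187.41388865]] mid [489.22541091 192.02928958] yaw -0.14315316787620755
saddle/base centre [[583.53879664  22.10150451  12.        ]] [[ 520.47292688 -153.11639707    6.        ]]
pred edge [465.42485138 186.97209359  18.        ] [524.84615403 178.65892385  18.        ] lift [497.90655929 202.6226096   18.        ]
time: 5.18
ee_pos: [551.8, -70.6, 93.3]
eef_rot: [-0.059, 0.818, 0.566, 0.085]
ft_force: [-0.2, 0.5, 0.3]
gripper_width: 94.1
gripper_force: 0.0
grasp to root [-10.88158712   2.45700035  56.91202478]
```

```bash
python3 -m pendant '94 -.27 0 .7 0 0 0;94 0 0 .72 0 0 0;94 0 0 0 0 0 0;15 0 0 0 0 0 0;15 0 0 0 0 0 0;15 0 0 0 0 0 0;15 0 0 0 0 0 0;15 0 0 0 0 0 0;15 0 0 0 0 0 0;15 0 0 0 0 0 0;15 0 0 0 0 0 0;15 0 0 0 0 0 0' 40
python3 - <<'E'
from fit import *
s=monitor.read_state();Rt=rot(s["eef_rot"]); w=vision.get_image("wrist"); save(w,"w2"); 
print(s["ft_force"],"grasp",np.array(s["ee_pos"])-19*Rt[:,2],Rt[:,0])
S=vision.get_image("side");T=vision.get_image("top"); 
a=cv2.resize(S["color"][150:350,100:400],(600,400),interpolation=cv2.INTER_CUBIC)
b=cv2.resize(w["color"],(533,400)); 
cv2.imwrite("pics/c2.png",cv2.resize(np.hstack([b,a]),(800,282),interpolation=cv2.INTER_AREA)[:,:,::-1])
E
```

```text
time: 6.18
ee_pos: [552.4, -68.4, 35.7]
eef_rot: [-0.06, 0.818, 0.566, 0.086]
ft_force: [-0.0, 0.4, 0.1]
gripper_width: 37.2
gripper_force: 0.0
[-0.01389874  0.42495385  0.07173397] grasp [551.0450092  -72.07203326  54.27634052] [0.34417148 0.91560358 0.20788477]
```

View pics/c2.png

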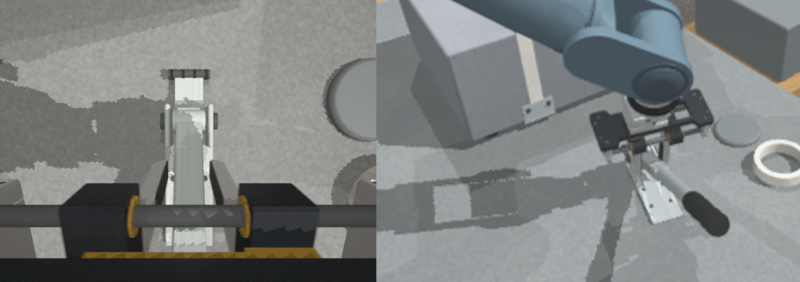

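The fingers straddle the root and are still closing; the saddle sits dead ahead at about (188,74) in the crop. I close fully and measure the saddle relative to the gripper.

```bash
python3 -m pendant '15 0 0 0 0 0 0;15 0 0 0 0 0 0;15 0 0 0 0 0 0;15 0 0 0 0 0 0;15 0 0 0 0 0 0;15 0 0 0 0 0 0' 40
python3 - <<'E'
from fit import *
s=monitor.read_state();Rt=rot(s["eef_rot"]); w=vision.get_image("wrist"); save(w,"w3"); 
print(s["ft_force"],"grasp",np.array(s["ee_pos"])-19*Rt[:,2],Rt[:,0])
y=1.212+0
g=np.array(s["ee_pos"])-19*Rt[:,2]
yaw=np.arctan2(Rt[1,0],Rt[0,0]); print("yaw",yaw)
x=[*(g[:2]+49*np.array([np.cos(yaw),np.sin(yaw)])),yaw]; print("jack",x)
P=[(56,22,7),(56,-22,7),(51,0,12),(-135,26,6)]
print(np.round(proj(w,[W(x,p) for p in P],s),1).tolist())
cv2.imwrite("pics/w3c.png",cv2.resize(w["color"][90:290,240:440],(600,600),interpolation=cv2.INTER_CUBIC)[:,:,::-1])
E
```

```text
time: 6.83
ee_pos: [552.6, -68.4, 35.6]
eef_rot: [-0.059, 0.818, 0.566, 0.086]
ft_force: [1.1, 0.4, -2.0]
gripper_width: 23.7
gripper_force: 40.0
[ 1.09411169  0.39708184 -1.97284041] grasp [551.15820337 -72.05776099  54.19865692] [0.3440826  0.91563773 0.20788148]
yaw 1.2113379307362013
jack [np.float64(568.394800889761), np.float64(-26.189474493705923), np.float64(1.2113379307362013)]
[[286.3, 118.6], [356.8, 118.7], [321.6, 124.3], [281.1, 418.6]]
```

View pics/w3c.png

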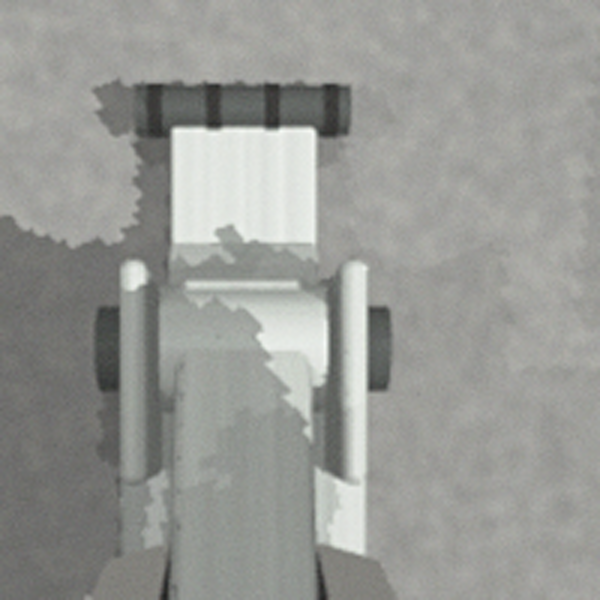

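The predicted saddle corners match the picture (285–357, row 118), so the jack pose follows from the gripper pose. Next I square it up and slide it to a staging point.

```bash
python3 -m pendant '15 0 0 0 .65 0 -3.08;15 0 0 0 .65 0 -3.08;15 0 0 0 .65 0 -3.08;15 0 0 0 .65 0 -3.08;15 .196 -.192 .0417 0 0 0;15 .196 -.192 .0417 0 0 0;15 .196 -.192 .0417 0 0 0;15 .196 -.192 .0417 0 0 0;15 .196 -.192 .0417 0 0 0;15 .196 -.192 .0417 0 0 0;15 .196 -.192 .0417 0 0 0;15 .196 -.192 .0417 0 0 0;15 .196 -.192 .0417 0 0 0;15 .196 -.192 .0417 0 0 0;15 .196 -.192 .0417 0 0 0;15 .196 -.192 .0417 0 0 0;15 0 0 0 0 0 0;15 0 0 0 0 0 0' 40
cat > jk.py <<'E'
from fit import *
def jack(s):
    Rt=rot(s["eef_rot"]); g=np.array(s["ee_pos"])-19*Rt[:,2]; yaw=np.arctan2(Rt[1,0],Rt[0,0])
    return [*(g[:2]+49*np.array([np.cos(yaw),np.sin(yaw)])),yaw],g
E
python3 - <<'E'
from jk import *
s=monitor.read_state(); x,g=jack(s); print("jack",x,"g",g,"saddle",W(x,(51,0,7)),s["ft_force"])
w=vision.get_image("wrist"); save(w,"w4")
P=[(56,22,7),(56,-22,7)]; print(proj(w,[W(x,p) for p in P],s))
X=[568.9,349.2,-.139]; print("pred shoe",proj(w,[W(X,p) for p in [(-80,-175,18),(-20,-175,18),(-80,-177,18),(-180,-175,210),(180,-175,210)]],s))
print(w["intrinsics"][0])
E
```

```text
time: 8.38
ee_pos: [473.0, 41.9, 35.5]
eef_rot: [-0.071, 0.75, 0.652, 0.079]
ft_force: [-2.2, 5.7, 1.7]
gripper_width: 23.7
gripper_force: 40.0
jack [np.float64(479.2977732991034), np.float64(86.4626712900237), np.float64(1.4307993796749223)] g [472.46030881  37.9420666   54.05807737] saddle [486.41431797 136.96370882   7.        ] [-2.21476884  5.68801318  1.68256525]
[[286.77158443 119.22141241]
 [357.19173514 119.21353045]]
pred shoe [[  274.99033743    41.91533187]
 [  376.75301896    41.70659718]
 [  275.00245951    45.35978069]
 [-3022.53227343 -2717.44635636]
 [ 7168.93573251 -3092.22187836]]
[347.06906847   0.         320.81711038]
```

View pics/w4.png

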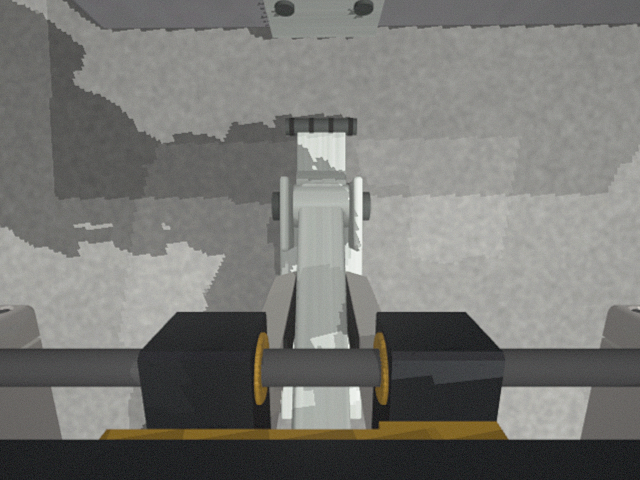

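The shoe's lower edge shows at (272–377, 38), level with the saddle axis and within 3 mm of the model. I slide straight in about 68 mm.

```bash
python3 -m pendant '15 .1675 .0025 .0356 0 0 0;15 .1675 .0025 .0356 0 0 0;15 .1675 .0025 .0356 0 0 0;15 .1675 .0025 .0356 0 0 0;15 .1675 .0025 .0356 0 0 0;15 .1675 .0025 .0356 0 0 0;15 .1675 .0025 .0356 0 0 0;15 .1675 .0025 .0356 0 0 0;15 .1675 .0025 .0356 0 0 0;15 .1675 .0025 .0356 0 0 0;15 0 0 0 0 0 0;15 0 0 0 0 0 0;15 0 0 0 0 0 0'
python3 - <<'E'
from jk import *
s=monitor.read_state(); x,g=jack(s); print("jack",x,"g",g,"saddle",W(x,(51,0,7)),s["ft_force"])
w=vision.get_image("wrist"); S=vision.get_image("side"); save(w,"w5")
a=cv2.resize(S["color"][150:350,100:400],(600,400),interpolation=cv2.INTER_CUBIC)
b=cv2.resize(w["color"],(533,400))
cv2.imwrite("pics/c5.png",cv2.resize(np.hstack([b,a]),(800,282),interpolation=cv2.INTER_AREA)[:,:,::-1])
E
```

```text
time: 9.52
ee_pos: [485.4, 107.7, 35.7]
eef_rot: [-0.069, 0.751, 0.652, 0.079]
ft_force: [1.7, 2.1, -1.5]
gripper_width: 23.7
gripper_force: 40.0
jack [np.float64(491.65159452281677), np.float64(152.2984925764686), np.float64(1.4306685832670083)] g [484.80778377 103.77878262  54.24182227] saddle [498.77474449 202.79859886   7.        ] [ 1.65313898  2.1220315  -1.52354384]
```

View pics/c5.png

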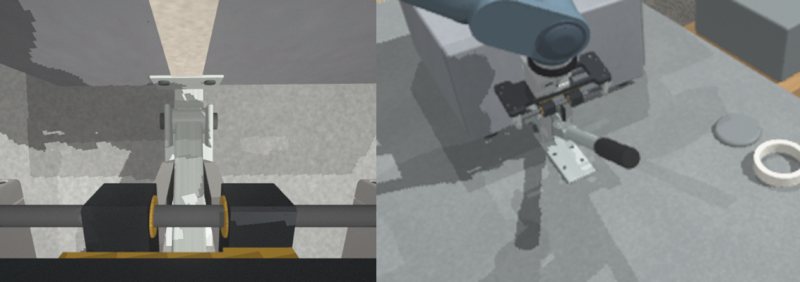

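The shoe sits at (186,78) in the crop, centred on the jack at 188, with the saddle beneath it. I release and slide the open fingers back along the handle to the rubber grip.

```bash
python3 - <<'E'
from jk import *
s=monitor.read_state(); x,g=jack(s); w=vision.get_image("wrist")
e=px2z(w,[(256,143),(379,143)],18,s); print(e, "mid in jack:", (e.mean(0)[:2]-x[:2])@np.array([[np.cos(x[2]),-np.sin(x[2])],[np.sin(x[2]),np.cos(x[2])]]))
E
python3 -m pendant '94 0 0 0 0 0 0;94 0 0 0 0 0 0;94 0 0 0 0 0 0;94 0 0 0 0 0 0;94 0 0 0 0 0 0;94 0 0 0 0 0 0;94 0 0 0 0 0 0;94 0 0 0 0 0 0;94 0 0 0 0 0 0;94 0 0 0 0 0 0;94 0 0 0 0 0 0'
python3 - <<'E'
from jk import *
s=monitor.read_state(); w=vision.get_image("wrist"); save(w,"w6"); x,g=jack(s); print(g,s["gripper_width"])
a=cv2.imread("pics/w5.png"); b=w["color"][:,:,::-1]
# shift of jack between before/after release
sh,resp=cv2.phaseCorrelate(np.float32(cv2.cvtColor(a[180:280,285:360],cv2.COLOR_BGR2GRAY)),np.float32(cv2.cvtColor(np.ascontiguousarray(b[180:280,285:360]),cv2.COLOR_BGR2GRAY))); print(sh,resp)
E
```

```text
[[458.38887895 195.64668678  18.        ]
 [530.80560716 185.45429319  18.        ]] mid in jack: [38.32603634  2.39084364]
time: 10.58
ee_pos: [485.1, 107.5, 35.6]
eef_rot: [-0.068, 0.751, 0.652, 0.079]
ft_force: [0.2, 0.4, -0.4]
gripper_width: 92.3
gripper_force: 0.0
[484.55782602 103.54745728  54.18136047] 92.27978251363258
(0.9855204233062693, -0.5198362696081702) 0.4548334078470866
```

The jack stayed put on release, and correcting for shoe height puts the lift point about 50 mm ahead of the origin against the saddle's 51 mm. On to the handle.

```bash
python3 -m pendant '94 -.634 0 -.531 0 0 0;94 -.634 0 -.531 0 0 0;94 -.634 0 -.531 0 0 0;94 -.634 0 -.531 0 0 0;94 -.634 0 -.531 0 0 0;94 -.634 0 -.531 0 0 0;94 -.634 0 -.531 0 0 0;94 -.634 0 -.531 0 0 0;94 0 0 0 0 -6 0;94 0 0 0 0 -6 0;94 0 0 0 0 0 0;94 0 0 0 0 0 0'
python3 - <<'E'
from jk import *
s=monitor.read_state(); x,g=jack(s); Rt=rot(s["eef_rot"])
J=[491.65,152.3,1.4307]; t=W(J,(-283,0,178)); print("shift tool",Rt.T@(t-g),"rotz",np.round(Rt.T,3).tolist(),x[2])
w=vision.get_image("wrist"); save(w,"w7")
T=vision.get_image("side"); r=vision.spot_in(T,"handle_grip"); print(r[:1])
print(proj(T,[W(J,(-329,0,203)),W(J,(-135,26,6)),W(J,(-283,0,178))]), proj(w,[t,W(J,(-49,0,64)),W(J,(0,22,42)),W(J,(0,-22,42))],s))
a=cv2.resize(T["color"][150:350,200:500],(600,400),interpolation=cv2.INTER_CUBIC)
b=cv2.resize(w["color"],(533,400))
cv2.imwrite("pics/c7.png",cv2.resize(np.hstack([b,a]),(800,282),interpolation=cv2.INTER_AREA)[:,:,::-1])
E
```

```text
time: 11.63
ee_pos: [452.5, -123.1, 159.6]
eef_rot: [-0.001, 0.754, 0.657, 0.001]
ft_force: [0.0, -0.1, -0.1]
gripper_width: 94.0
gripper_force: 0.0
shift tool [-4.82145031  0.30671616  0.55279061] rotz [[0.137, 0.991, 0.002], [0.991, -0.137, 0.0], [0.0, 0.002, -1.0]] 1.4332609218578698
[{'box': [214.6, 234.7, 285.8, 270.5], 'conf': 0.74}]
[[280.44335457 262.90365623]
 [235.72141037 279.05094885]
 [269.52985111 258.43526775]] [[ 322.14969708  309.3199733 ]
 [ 322.96464764  -91.0603611 ]
 [ 291.20078109 -154.21097997]
 [ 355.00596618 -153.99348802]]
```

View pics/c7.png

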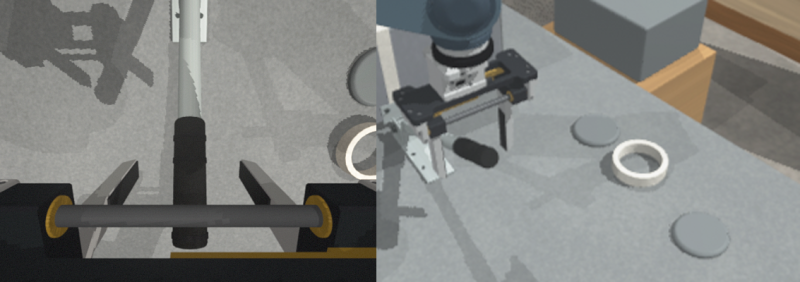

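The grip lies centred between the fingers at (190,180), with the tool aligned to the handle. I close on it.

```bash
python3 -m pendant '94 -.12 0 0 0 0 0;20 0 0 0 0 0 0;20 0 0 0 0 0 0;20 0 0 0 0 0 0;20 0 0 0 0 0 0;20 0 0 0 0 0 0;20 0 0 0 0 0 0;20 0 0 0 0 0 0;20 0 0 0 0 0 0;20 0 0 0 0 0 0;20 0 0 0 0 0 0;20 0 0 0 0 0 0;20 0 0 0 0 0 0;20 0 0 0 0 0 0;20 0 0 0 0 0 0;20 0 0 0 0 0 0' 25
python3 -m pendant '20 -.0787 0 .1757 0 1.414 0;20 -.0787 0 .1757 0 1.414 0;20 -.0787 0 .1757 0 1.414 0;20 -.0787 0 .1757 0 1.414 0;20 0 0 0 0 0 0'
python3 -m pendant '20 -.0787 0 .1757 0 1.414 0;20 -.0787 0 .1757 0 1.414 0;20 -.0787 0 .1757 0 1.414 0;20 -.0787 0 .1757 0 1.414 0;20 0 0 0 0 0 0;20 0 0 0 0 0 0'
```

```text
time: 13.12
ee_pos: [452.0, -128.8, 159.7]
eef_rot: [0.0, 0.755, 0.656, 0.0]
ft_force: [1.2, -1.2, 0.1]
gripper_width: 27.4
gripper_force: 25.0
time: 13.53
ee_pos: [449.6, -140.7, 130.0]
eef_rot: [-0.033, 0.754, 0.655, 0.037]
ft_force: [-0.1, -0.1, 1.1]
gripper_width: 27.2
gripper_force: 25.0
time: 14.03
ee_pos: [449.7, -148.6, 103.5]
eef_rot: [-0.065, 0.751, 0.653, 0.075]
ft_force: [-3.3, 3.9, 12.1]
gripper_width: 27.3
gripper_force: 25.0
```

The load shows at 12 N up. I continue the trial stroke to about 0.32 rad.

```bash
python3 -m pendant '20 -.0787 0 .1757 0 1.414 0;20 -.0787 0 .1757 0 1.414 0;20 -.0787 0 .1757 0 1.414 0;20 -.0787 0 .1757 0 1.414 0;20 -.0787 0 .1757 0 1.414 0;20 0 0 0 0 0 0;20 0 0 0 0 0 0;20 0 0 0 0 0 0;20 0 0 0 0 0 0'
python3 - <<'E'
from jk import *
s=monitor.read_state(); x,g=jack(s); J=[491.65,152.3]; d=np.array([np.cos(1.4307),np.sin(1.4307)])
v=g[:2]-J; print("grip in jack: x",v@d,"y",v@[-d[1],d[0]],"z",g[2],"theta",np.radians(28)-np.arctan2(g[2]-28,-v@d))
S=vision.get_image("side"); T=vision.get_image("top"); a=S["color"][120:320,60:360]; b=T["color"][140:340,30:330]
cv2.imwrite("pics/c8.png",cv2.resize(np.hstack([a,b]),(800,267),interpolation=cv2.INTER_CUBIC)[:,:,::-1])
E
```

```text
time: 14.78
ee_pos: [449.0, -155.5, 66.0]
eef_rot: [-0.105, 0.745, 0.648, 0.121]
ft_force: [-3.5, 1.8, 11.5]
gripper_width: 27.4
gripper_force: 25.0
grip in jack: x -316.70382368251404 y -0.7644585277461289 z 84.0386544021771 theta 0.31356148713952775
```

View pics/c8.png

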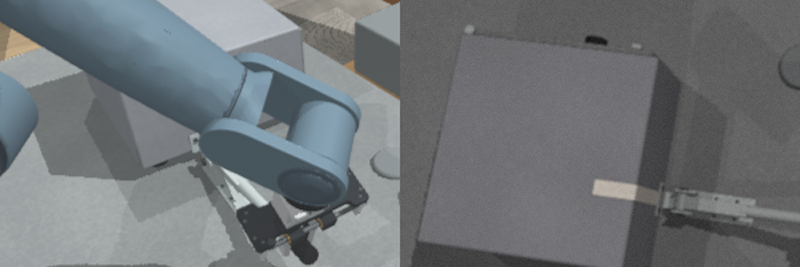

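Handle at 0.31 rad carrying about 12 N, and the saddle is in line with the tape at (660,200) in the crop. I ease it back down.

```bash
python3 -m pendant '20 .083 0 -.1738 0 -1.414 0;20 .083 0 -.1738 0 -1.414 0;20 .083 0 -.1738 0 -1.414 0;20 .083 0 -.1738 0 -1.414 0;20 .083 0 -.1738 0 -1.414 0;20 .083 0 -.1738 0 -1.414 0;20 .083 0 -.1738 0 -1.414 0;20 .083 0 -.1738 0 -1.414 0;20 .083 0 -.1738 0 -1.414 0;20 .083 0 -.1738 0 -1.414 0;20 .083 0 -.1738 0 -1.414 0;20 0 0 0 0 0 0;20 0 0 0 0 0 0;20 0 0 0 0 0 0;20 0 0 0 0 0 0;20 0 0 0 0 0 0'
cat > th.py <<'E'
from jk import *
s=monitor.read_state(); x,g=jack(s); J=[491.65,152.3]; d=np.array([np.cos(1.4307),np.sin(1.4307)])
v=g[:2]-J; print("grip in jack: x",v@d,"y",v@[-d[1],d[0]],"z",g[2],"theta",np.radians(28)-np.arctan2(g[2]-28,-v@d),"r",np.hypot(v@d,g[2]-28),s["ft_force"])
E
python3 th.py
```

```text
time: 16.22
ee_pos: [451.0, -135.3, 145.3]
eef_rot: [-0.016, 0.755, 0.656, 0.019]
ft_force: [0.5, -1.0, 0.9]
gripper_width: 27.5
gripper_force: 25.0
grip in jack: x -291.40364696844773 y 0.10502816287203842 z 164.28090251647276 theta 0.05124099494172435 r 321.69639391391394 [ 0.46254285 -0.98768305  0.94041019]
```

The safe is back on its feet (1 N, 0.05 rad). Now the final press.

```bash
python3 -m pendant '20 -.0787 0 .1757 0 1.414 0;20 -.0787 0 .1757 0 1.414 0;20 -.0787 0 .1757 0 1.414 0;20 -.0787 0 .1757 0 1.414 0;20 -.0787 0 .1757 0 1.414 0;20 -.0787 0 .1757 0 1.414 0;20 -.0787 0 .1757 0 1.414 0;20 -.0787 0 .1757 0 1.414 0;20 -.0787 0 .1757 0 1.414 0;20 -.0787 0 .1757 0 1.414 0;20 -.0787 0 .1757 0 1.414 0;20 -.0787 0 .1757 0 1.414 0;20 -.0787 0 .1757 0 1.414 0;20 -.0787 0 .1757 0 1.414 0;20 0 0 0 0 0 0;20 0 0 0 0 0 0;20 0 0 0 0 0 0' 30
python3 th.py
```

```text
time: 17.63
ee_pos: [448.3, -157.5, 41.9]
eef_rot: [-0.129, 0.74, 0.643, 0.149]
ft_force: [-2.9, 0.8, 12.8]
gripper_width: 27.6
gripper_force: 30.0
grip in jack: x -320.20605526641305 y -0.32755294966776916 z 59.468629709705 theta 0.3907305747125272 r 321.74864799262747 [-2.87456253  0.77279896 12.76061334]
```

```bash
python3 -m pendant '20 -.0787 0 .1757 0 1.414 0;20 -.02 0 .08 0 .5 0;20 0 0 0 0 0 0;20 0 0 0 0 0 0;20 0 0 0 0 0 0;20 0 0 0 0 0 0;20 0 0 0 0 0 0;20 0 0 0 0 0 0'
python3 th.py; python3 - <<'E'
from h import *
T=vision.get_image("top");S=vision.get_image("side")
for p in (T,S): print([np.round(a["box"]).tolist() for t in ("glide_a","tape_roll","screwdriver") for a in vision.spot_in(p,t)[:2] if a["conf"]>.5])
cv2.imwrite("pics/c9.png",cv2.resize(np.hstack([S["color"][120:320,60:360],T["color"][140:340,130:430]]),(800,267),interpolation=cv2.INTER_CUBIC)[:,:,::-1])
E
```

```text
time: 18.3
ee_pos: [448.7, -157.8, 31.9]
eef_rot: [-0.139, 0.737, 0.641, 0.161]
ft_force: [-4.3, -2.0, 16.0]
gripper_width: 27.2
gripper_force: 30.0
grip in jack: x -321.0121789229971 y -0.7806953899705178 z 49.13017389144517 theta 0.4229634202869589 r 321.70685921436774 [-4.25252712 -1.99284859 15.99375001]
[[316.0, 176.0, 348.0, 206.0], [225.0, 285.0, 382.0, 316.0], [359.0, 178.0, 396.0, 213.0], [494.0, 238.0, 509.0, 316.0]]
[[344.0, 230.0, 372.0, 254.0], [413.0, 302.0, 449.0, 331.0], [364.0, 249.0, 410.0, 279.0], [128.0, 99.0, 293.0, 242.0], [254.0, 279.0, 302.0, 331.0], [398.0, 380.0, 480.0, 452.0]]
```

View pics/c9.png

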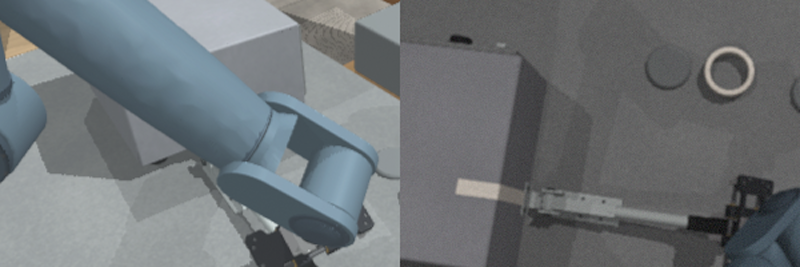

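The handle is right down (0.42 rad, 16 N). The jack is square and in line with the tape at (522,197), and the bystanders are where they were. I hand it in.

```bash
python3 -c "
from rig import manip
print(manip.sign_off())"
```

```text
the job is handed in; nothing more can be done
None
```

The job is handed in: after one trial stroke that eased the safe back onto its feet, the gripper is holding the handle right down (about 0.42 rad by my measurement, 16 N). The safe rests on the jack, which is square under the shoe, and the bystanders look unmoved; sign-off returned no verdict.

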